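# Shift the hand-lever valve into its float slot and lock it there

### The job

The black-handled lever of the two-spool valve on the cart stands somewhere in the left-hand run of its H-gate. Only pushing with the fingers, never pinching or gripping, work the lever through the gate into the long float slot, the far right-hand one as seen from the robot, and push it all the way to the end; then push the sliding keeper on the gate by its thumb stud fully home across that slot, so that the lever cannot come back out. Do not force anything, and leave the loose fittings round the valve where they are.

Things in the scene. Friction and masses are not known exactly. Their poses are not given: they have to be found in the camera images.
- valve: Two-spool hand-lever valve, bolted down: grey block on a dark base 140 x 126 mm; above it, on four pillars, a flat steel gate plate 5 mm thick (116 mm in x, 112 in y, top at z = 122.5 mm, 5 mm hex nuts at its corners). Origin on the work surface below the lever's pivot (60 mm up); x away from the robot, y left, z up; yaw within 0.4 rad. All 'valve frame' figures are in these axes.
- gate_centre (a point): Middle of the H-gate's crossbar (neutral), on the gate's top: (0, 0, 122.5) mm in the valve frame. Slots are 16 mm wide. Left run: centred on y = +16 mm, x = -28 to 28. Right run: centred on y = -16, x = -28 to 44. Crossbar: x = -10 to 10. The tongues between the runs have square ends with corners of 4 mm radius.
- long_slot_end (a point): Far end of the float slot, the far arm of the right run and the longest of the four slots, on the gate's top: (44, -16, 122.5) mm in the valve frame.
- lever_grip (a point): Point on the lever's axis 145 mm from the pivot, in the black handle. The lever is a straight 10 mm steel stem with a tapered round handle: 21 mm across at 112 mm from the pivot, 26 mm at 150 mm, domed top at 169 mm. The point at L from the pivot lies at (L sin f, -L cos f sin s, 60 mm + L cos f cos s) in the valve frame, f = lever_fore, s = lever_side.
- lever_side (a joint): Sideways tilt of the lever, rad; + to the right (-y). About -0.26 in the left run and +0.26 in the right run, with about 2 mm of play at the gate. Moves against friction of about 2 N at the handle and stays where it is left.
- lever_fore (a joint): Fore-and-aft tilt of the lever, rad; + away from the robot (+x). 0 in the crossbar, about +-0.33 at the ends of the three short slots, about +0.53 at the end of the float slot. Moves against friction of about 2 N at the handle and stays where it is left. At the start anywhere in the left run, even level with the crossbar.
- keeper (a joint): Travel of the brass keeper, m: 0 drawn back, 0.026 home; slides to the left (+y) against about 2 N of friction. Bar 14 mm wide, 5 mm thick, flat on the gate right of the float slot, centred on x = +22 mm (valve frame); its round nose reaches y = -29 mm drawn back, y = -3 mm home. It passes only behind a lever at the end of the float slot.
- keeper_stud (a point): Centre of the top of the keeper's upright steel thumb stud, 13 mm across and 27 mm high, on the near end of the keeper's side arm: at (-19, -73 + travel, 154.5) mm in the valve frame; the arm's top is 27 mm below this point. Pushed to the left (+y) to shut the keeper.
- gauge: Loose dial pressure gauge lying face up, 88 x 63 x 24 mm, bystander in front of the valve; origin at the centre of its underside.
- union: Loose brass pipe union, 54 x 54 x 48 mm, bystander in front of the valve; origin at the centre of its underside.
- tee: Loose brass pipe tee, 56 x 66 x 45 mm, bystander right of the valve; origin at the centre of its underside.
- small_valve: Loose small ball valve with a blue lever handle, 52 x 138 x 77 mm, bystander left of the valve; origin at the centre of its underside.

How it is judged:
By the outcome, as a careful person would: the job done as asked, in the order asked, and still so for the second after the job is handed in, with the robot touching nothing.
It also fails if it takes over 53 s, if anything falls off the work surface, if the arm or the gripper's body presses on something with over 40 N, if the wrist force passes 120 N, or if a joint passes its speed limit or range.

### The arm

A 6-joint arm with a two-finger parallel gripper is mounted at the origin on a cart in front of the work surface, level with it; the furniture and walls round the work are solid. World frame = base frame: x ahead of the robot, y to its left, z up, the work surface at z = 0. Lengths are in m, angles in rad, forces in N, time in s.
With the tool pointing down it reaches from about 0.35 to 0.975 m from the base axis. Payload 4.9 kg.
Tool frame: the origin (TCP) lies midway between the tips of the shut fingers; the grasp point (between the pads) lies 19 mm behind it; z points along the fingers, y is the line along which they close (so a half turn about z gives the same grasp; the last joint's range is limited). The gripper opens to 85 mm and grips with 20 to 120 N. Pads are 22 mm wide; open, the fingers measure 114 mm over their backs; the gripper's body (76 mm by 85 mm) begins 54 mm behind the grasp point. The pads swing forward as they close: fully open they stand 13 mm farther back than shut.
Start: joints at [1.085, 0.053, 1.613, -0, 1.476, -0.119], TCP at [0.224, 0.583, 0.231] pointing down, gripper open.
Joint ranges: [-3.01, 3.01], [-1.01, 2.22], [0.06, 2.58], [-1.02, 4.17], [0.09, 2.62], [-3.14, 3.14]. Speed limits (rad/s): [2.57, 2.57, 3.14, 3.14, 3.14, 3.14].

### API

Orientations are given as a unit quaternion [w, x, y, z].
In Python, from plant import * gives the robot as it stands.
- The arm moves only by the tool jog_arm, never from a script. Its argument "targets" is a list of rows, each a list of 3 entries, a list of its own where there are three numbers: the shift along the tool's x, y, z in units of 25 mm (1.0 is 25 mm), then the turn, a rotation vector about the tool's x, y, z in units of 8 degrees (1.0 is 8 degrees), then the opening in per cent of the stroke, from 0 (shut) to 100 (fully open). A call has 1 to 8 rows; each row is the pose to reach, as a shift and turn from the pose commanded when the call began, along the tool's axes at that moment; what a row does not reach only later rows make up. A row lasts 1/8 s, in which the tool goes at most 62.5 mm and 10.7 degrees, less where a joint would pass 70% of its speed; a pose out of reach is approached as far as the arm can. A call with a gripper value outside its range is refused whole. The fingers move at their own pace and stop on an object; the grip force is fixed at half the most. Time passes only in rows, so rows that repeat a pose let the fingers close. It gives the time, the measured TCP pose, the force, the opening and the grip force at its end, in the units of the state.
- state(): the state, without advancing time (a new reading comes with each control period).
- grab_frame(name): name is "scene" or "top"; returns (picture, depth): 480x640x3 uint8, red, green, blue; 480x640 float32, m along the optical axis (not along the pixel's ray), 0 where there is no reading.
- camera_params(name): a dict with "fovy" (degrees; the focal length in pixels is half the picture's height over the tangent of half this angle, whatever the lens; pixels are square), "cx", "cy" (the principal point, pixels), "rvec" (rotation vector, rad) and "tvec" (3), from world to camera coordinates, as OpenCV has them. Camera axes: x right, y down, z forward; pixel columns grow to the right and rows downward; lengths in m; the calibration is good to about 2 mm. A picture is of the moment at which its call begins. camera_params takes no time and is no camera call.
- job_done(): hands the job in; it is judged then, once.
The state is a dict: "time": time; "joint_pos": joint angles; "joint_vel": joint speeds; "joint_efforts": joint torques, N m; "tool_pos": TCP position; "tool_rot": TCP orientation; "contact_force": force on the tool from outside, world axes, zero at the start; "ft_torque": the same for the moment, N m; "gripper_width": opening from 0.0 (shut) to 1.0 (fully open); "grasp_force": force on a finger pad.
Only numpy, scipy, OpenCV 4.12 (cv2) and the standard library are available. Lean on these libraries where they do the work, as an engineer would, in place of code of your own. Each camera call takes 0.05 s, during which the arm holds its last target. There are 200 camera calls.

## Working session

There is one attempt and no reset: what is moved stays moved. The work goes in short steps, Python scripts to look and compute and a tool call to move; the robot and the scene stay as the last step left them, time stands still between calls to the robot, and variables do not carry over. Pictures are saved under pics/ and viewed, at most 10 in all, crops included, and the job is handed in when it is done.

Besides the shell and the picture viewer there is one more tool, called after "Request:" in YAML: its name, and indented under it one key for each argument. jog_arm: Moves the arm, as the interface text tells. Its arguments: {"type":"object","properties":{"targets":{"type":"array"}},"required":["targets"]}

```bash
mkdir -p pics; ls
cat > h.py <<'E'
from plant import *
import numpy as np, cv2
from scipy.spatial.transform import Rotation as R
def cam(n):
    c=camera_params(n); f=240/np.tan(np.radians(c["fovy"])/2)
    Rm=cv2.Rodrigues(np.array(c["rvec"],float))[0]; return f,c["cx"],c["cy"],Rm,np.array(c["tvec"],float)
def cloud(n,d):
    f,cx,cy,Rm,t=cam(n); v,u=np.mgrid[:480,:640]
    P=np.stack([(u-cx)/f*d,(v-cy)/f*d,d],-1); return (P-t)@Rm
def plane(n,u,v,z):
    f,cx,cy,Rm,t=cam(n); r=np.array([(u-cx)/f,(v-cy)/f,1])@Rm; o=-Rm.T@t; return o+r*(z-o[2])/r[2]
def proj(n,p):
    f,cx,cy,Rm,t=cam(n); q=np.atleast_2d(p)@Rm.T+t; return np.c_[q[:,0]/q[:,2]*f+cx,q[:,1]/q[:,2]*f+cy]
E
python3 - <<'E'
from h import *
for n in("scene","top"):
    p,d=grab_frame(n); np.savez(f"{n}0.npz",p=p,d=d); cv2.imwrite(f"pics/{n}0.png",p[:,:,::-1])
    f,cx,cy,Rm,t=cam(n); print(n,f,cx,cy,-Rm.T@t,(d>0).mean())
s=state(); print(s)
E
```

```text
pics
scene 498.43828040021697 313.0762840216105 237.1958242946013 [0.19355824 0.45737762 0.80253622] 0.9958268229166667
top 436.7425678161296 316.3492986552459 239.83848664872266 [0.3822575  0.01638169 1.00228183] 0.995849609375
{'time': 0.1, 'joint_pos': array([ 1.08496355e+00,  5.33187429e-02,  1.61419255e+00,  2.10839315e-05,
        1.47600790e+00, -1.19008100e-01]), 'joint_vel': array([-0.00037488, -0.0011086 , -0.00259224,  0.00052808, -0.00069183,
        0.00015979]), 'joint_efforts': array([ 4.74969984e-04, -3.94902742e+01, -3.71363461e+01, -1.73239682e-04,
        3.86410058e-03,  2.51151761e-06]), 'tool_pos': array([0.22388404, 0.58290272, 0.23014725]), 'tool_rot': array([-2.96909234e-04,  1.82386640e-01,  9.83226416e-01, -9.16428194e-04]), 'contact_force': array([-0.21584421, -0.04803821,  0.27422017]), 'ft_torque': array([ 0.04580211,  0.0185855 , -0.00422304]), 'grasp_force': 0.0, 'gripper_width': 0.9963383640976942}
```

View pics/scene0.png

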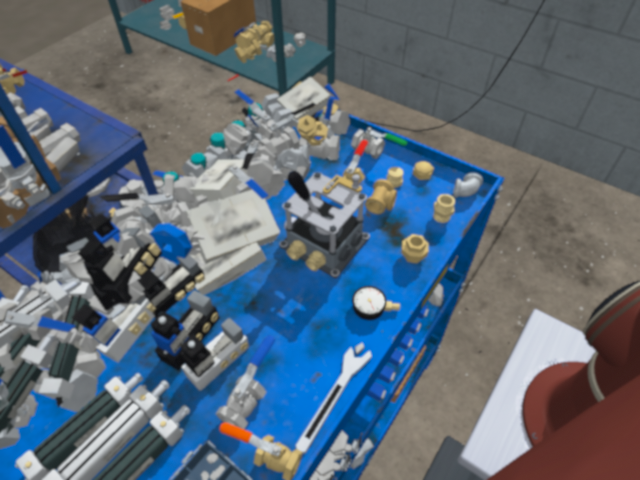

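View pics/top0.png

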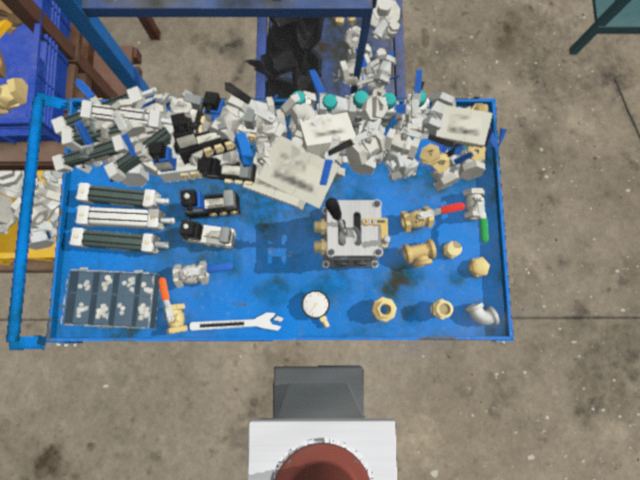

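The scene view shows the valve around (325,225) with the lever leaning to the left and far. The top view shows the gate plate at about (355,230) and the lever's black handle at (335,212). Next I'll measure the plate, lever and stud.

Run:
```python
from h import *
z=np.load("top0.npz"); p,d=z["p"],z["d"]; C=cloud("top",d)
box=np.zeros((480,640),bool); box[180:285,300:410]=1
m=box&(abs(C[...,2]-.1225)<.006)
P=C[m]; print(len(P),P[:,2].mean(),P[:,:2].min(0),P[:,:2].max(0))
r=cv2.minAreaRect((P[:,:2]*1000).astype(np.float32)); print(r)
hsv=cv2.cvtColor(p,cv2.COLOR_RGB2HSV)
hm=box&(C[...,2]>.150); ys,xs=np.where(hm)
n,l,st,ce=cv2.connectedComponentsWithStats(hm.astype(np.uint8))
for i in range(1,n): print(st[i],C[l==i].mean(0),C[l==i][:,2].max(),p[l==i].mean(0))
h=C[:,:,2]
im=cv2.resize(p[185:285,300:410],None,fx=7,fy=5.8,interpolation=cv2.INTER_CUBIC)
im=cv2.resize(p[190:275,310:400],None,fx=7,fy=7,interpolation=cv2.INTER_CUBIC)[:, :, ::-1]
cv2.imwrite("pics/c1.png",im)
q=np.load("scene0.npz")["p"][160:285,265:385]
cv2.imwrite("pics/c2.png",cv2.resize(q,None,fx=4.8,fy=4.8,interpolation=cv2.INTER_CUBIC)[:,:,::-1])
```

```text
2396 0.12247418122411512 [ 0.49544735 -0.13557113] [ 0.6154309  -0.01187186]
((555.5302734375, -73.41552734375), (118.5087890625, 124.73246765136719), 0.8801739811897278)
[393 187   1   1   1] [0.3822575  0.01638169 1.00228183] 1.0022818282493444 [ 59. 132. 206.]
[368 189   1   1   1] [0.3822575  0.01638169 1.00228183] 1.0022818282493444 [ 58. 123. 191.]
[317 190   1   1   1] [0.3822575  0.01638169 1.00228183] 1.0022818282493444 [209. 206. 190.]
[405 190   1   1   1] [0.3822575  0.01638169 1.00228183] 1.0022818282493444 [ 63. 123. 182.]
[337 192   1   1   1] [0.3822575  0.01638169 1.00228183] 1.0022818282493444 [ 64. 115. 161.]
[325 197  17  24 266] [ 0.57506281 -0.02234144  0.20690654] 1.0022818282493444 [49.90977444 51.87593985 54.78571429]
[349 196   1   1   1] [0.3822575  0.01638169 1.00228183] 1.0022818282493444 [ 46. 120. 182.]
[400 199   1   1   1] [0.3822575  0.01638169 1.00228183] 1.0022818282493444 [ 57. 127. 201.]
[394 200   1   1   1] [0.3822575  0.01638169 1.00228183] 1.0022818282493444 [ 59. 133. 212.]
[391 202   1   1   1] [0.3822575  0.01638169 1.00228183] 1.002281828
[... 2975 characters left out ...]
9 1.00228183] 1.0022818282493444 [ 64. 129. 196.]
[368 275   1   1   1] [0.3822575  0.01638169 1.00228183] 1.0022818282493444 [ 62. 126. 195.]
[327 277   1   1   1] [0.3822575  0.01638169 1.00228183] 1.0022818282493444 [ 47. 107. 155.]
[361 280   1   1   1] [0.3822575  0.01638169 1.00228183] 1.0022818282493444 [ 66. 137. 212.]
[322 282   1   1   1] [0.3822575  0.01638169 1.00228183] 1.0022818282493444 [ 32. 111. 169.]
[359 283   1   1   1] [0.3822575  0.01638169 1.00228183] 1.0022818282493444 [ 62. 128. 199.]
[377 283   1   1   1] [0.3822575  0.01638169 1.00228183] 1.0022818282493444 [ 58. 116. 168.]
[350 284   1   1   1] [0.3822575  0.01638169 1.00228183] 1.0022818282493444 [ 51. 120. 187.]
```

View pics/c1.png

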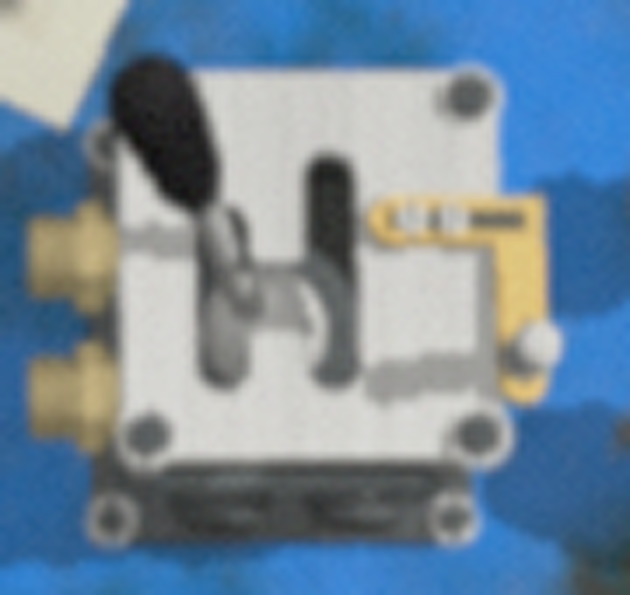

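View pics/c2.png

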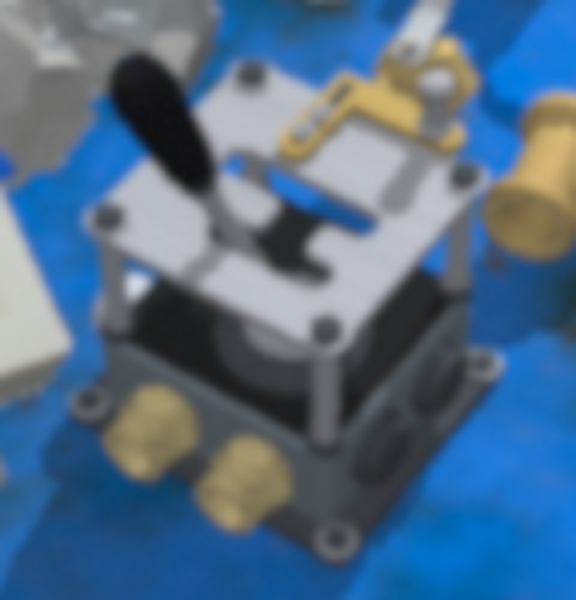

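The crops show the lever in the left run, leaning forward of the crossbar. The right run spans crop rows 155–385 at column ~331, and the stud is at crop (538,343). The plate is almost square to the axes.

Run:
```python
from h import *
z=np.load("top0.npz"); p,d=z["p"],z["d"]; C=cloud("top",d)
f=lambda cx,cy,zz:plane("top",310+(cx+.5)/7-.5,190+(cy+.5)/7-.5,zz)
for nm,a in dict(slotfar=(330,155,.1225),slotnear=(334,386,.1225),leftnear=(222,387,.1225),nutTR=(468,97,.1275),nutBR=(478,437,.1275),nutBL=(148,437,.1275),stud=(538,343,.1545)).items(): print(nm,f(*a).round(4))
m=(C[...,2]>.115)&(C[...,2]<.1235)&(d>.1); m[:190]=0;m[275:]=0;m[:,:320]=0;m[:,385:]=0
sat=cv2.cvtColor(p,cv2.COLOR_RGB2HSV)[...,1]; m&=sat<50
P=C[m]; r=cv2.minAreaRect((P[:,:2]*1000).astype(np.float32)); print(r,len(P))
hm=(C[...,2]>.15)&(C[...,2]<.25); hm[:190]=0;hm[225:]=0;hm[:,:320]=0;hm[:,:]&=True;hm[:,345:]=0
H=C[hm]; print(len(H),H[:,2].max(),H[np.argmax(H[:,2])])
for a in(.15,.17,.19,.2,.21,.215,.22): 
  k=abs(H[:,2]-a)<.004; print(a,k.sum(),H[k].mean(0).round(4) if k.any() else 0)
bk=(p.max(2)<75); bk[:195]=0;bk[222:]=0;bk[:,:322]=0;bk[:,343:]=0
v,u=np.where(bk); print(u.min(),u.max(),v.min(),v.max(),len(u))
```

```text
slotfar [ 0.5878 -0.0741  0.1225]
slotnear [ 0.5188 -0.0739  0.1225]
leftnear [ 0.5186 -0.0412  0.1225]
nutTR [ 0.604  -0.1145  0.1275]
nutBR [ 0.503  -0.1148  0.1275]
nutBL [ 0.5033 -0.0193  0.1275]
stud [ 0.5259 -0.1283  0.1545]
((555.7486572265625, -68.31947326660156), (112.40705108642578, 116.18891143798828), 89.8742446899414) 1756
264 0.22061059100270933 [ 0.585195   -0.02247472  0.22061059]
0.15 2 [ 0.5647 -0.0294  0.1537]
0.17 19 [ 0.5677 -0.0327  0.1713]
0.19 20 [ 0.5708 -0.0271  0.1891]
0.2 29 [ 0.5729 -0.0244  0.2002]
0.21 65 [ 0.5798 -0.0186  0.2109]
0.215 105 [ 0.5829 -0.0184  0.2151]
0.22 49 [ 0.5838 -0.0183  0.2177]
323 340 198 219 210
```

Request:
jog_arm:
  targets:
    - [[-2,-1.5,-3],[0,0,0],0]
    - [[-23.7,-16.8,-3.2],[0,0,-2.6],0]
    - [[-23.7,-16.8,-3.2],[0,0,-2.6],0]
    - [[-23.7,-16.8,-3.2],[0,0,-2.6],0]
    - [[-23.7,-16.8,-3.2],[0,0,-2.6],0]
    - [[-23.7,-16.8,-3.2],[0,0,-2.6],0]
    - [[-23.7,-16.8,-3.2],[0,0,-2.6],0]
    - [[-23.7,-16.8,-3.2],[0,0,-2.6],0]

```text
time: 1.1
tool_pos: [0.4855, 0.1893, 0.2991]
tool_rot: [-0.0, 0.002, 1.0, 0.0]
contact_force: [1.6, 0.1, 0.0]
gripper_width: 0.002
grasp_force: 0.0
```

```bash
cat >> h.py <<'E'
def to(x,y,z,ang=180,s=None):
    "tool-frame units to a down pose at x,y,z with tool x at heading ang (deg)"
    s=s or state(); w,*v=s["tool_rot"]; T=R.from_quat([*v,w])
    G=R.from_matrix(np.array([[np.cos(a:=np.radians(ang)),np.sin(a),0],[np.sin(a),-np.cos(a),0],[0,0,-1]]))
    print("pos",np.round(s["tool_pos"],4),"F",np.round(s["contact_force"],1),"j",np.round(s["joint_pos"],2),"t",round(s["time"],2))
    print(" shift",np.round(T.inv().apply(np.array([x,y,z])-s["tool_pos"])/.025,2),"turn",np.round((T.inv()*G).as_rotvec(degrees=True)/8,2))
E
python3 -c "
from h import *
to(.627,-.022,.30)"
```

```text
pos [0.4855 0.1893 0.2991] F [1.6 0.1 0. ] j [ 0.23 -0.23  1.77  0.    1.61 -1.34] t 1.1
 shift [-5.69 -8.43 -0.04] turn [ 0.   -0.   -0.03]
```

Request:
jog_arm:
  targets:
    - [[-5.7,-8.4,0],[0,0,0],0]
    - [[-5.7,-8.4,0],[0,0,0],0]
    - [[-5.7,-8.4,0],[0,0,0],0]
    - [[-5.7,-8.4,0],[0,0,0],0]
    - [[-5.7,-8.4,0],[0,0,0],0]
    - [[-5.7,-8.4,0],[0,0,0],0]

```text
time: 1.85
tool_pos: [0.6264, -0.0194, 0.2986]
tool_rot: [-0.001, 0.002, 1.0, 0.0]
contact_force: [-0.3, 0.3, 0.5]
gripper_width: -0.003
grasp_force: 0.0
```

```bash
python3 -c "
from h import *
to(.627,-.022,.175)
for n in ('scene','top'):
    p,d=grab_frame(n); np.savez(n+'1.npz',p=p,d=d)
    c=p[100:300,230:430] if n=='scene' else p[150:300,270:420]
    cv2.imwrite('pics/a_'+n+'.png',cv2.resize(c,(400,400))[:,:,::-1])
a=np.hstack([cv2.imread('pics/a_scene.png'),cv2.imread('pics/a_top.png')]);cv2.imwrite('pics/a.png',a)"
```

```text
pos [ 0.6264 -0.0194  0.2986] F [-0.3  0.3  0.5] j [-0.15  0.03  1.53  0.    1.59 -1.72] t 1.85
 shift [-0.03 -0.11  4.95] turn [ 0.   -0.01 -0.03]
```

View pics/a.png

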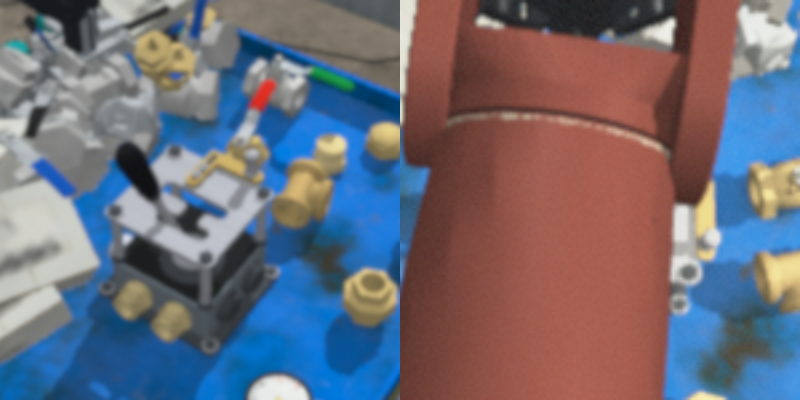

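The scene crop shows the lever still in place, at about (140,175), and the gripper just above the frame. The arm hides the top view, so I'll monitor with the scene camera and descend beyond the handle.

Request:
jog_arm:
  targets:
    - [[0,0,2],[0,0,0],0]
    - [[0,0,4],[0,0,0],0]
    - [[0,0,4.9],[0,0,0],0]
    - [[0,0,4.9],[0,0,0],0]

```text
time: 2.45
tool_pos: [0.6255, -0.0184, 0.1755]
tool_rot: [-0.002, 0.001, 1.0, 0.0]
contact_force: [0.8, -0.7, 0.1]
gripper_width: -0.001
grasp_force: 0.0
```

```bash
python3 -c "
from h import *
to(.569,-.022,.175)
p,d=grab_frame('scene'); np.savez('s2.npz',p=p,d=d)
cv2.imwrite('pics/b.png',cv2.resize(p[100:270,240:410],(680,600)[:1]*1+(600,))[:,:,::-1])"
```

```text
pos [ 0.6255 -0.0184  0.1755] F [ 0.8 -0.7  0.1] j [-0.15  0.1   1.66  0.    1.39 -1.72] t 2.45
 shift [ 2.26 -0.15  0.03] turn [ 0.   -0.02 -0.02]
```

View pics/b.png

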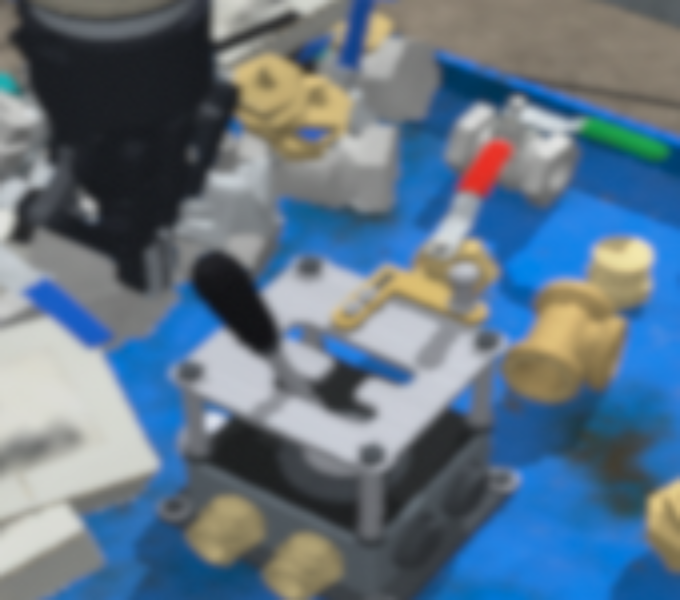

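The fingertips at about (150,275) stand beyond the handle at (235,300) with clear space between them. I'll push gently toward the robot.

Request:
jog_arm:
  targets:
    - [[0.4,-0.1,0],[0,0,0],0]
    - [[0.7,-0.1,0],[0,0,0],0]
    - [[1.0,-0.1,0],[0,0,0],0]
    - [[1.3,-0.1,0],[0,0,0],0]
    - [[1.6,-0.1,0],[0,0,0],0]
    - [[1.9,-0.1,0],[0,0,0],0]
    - [[2.1,-0.1,0],[0,0,0],0]
    - [[2.1,-0.1,0],[0,0,0],0]

```text
time: 3.5
tool_pos: [0.5736, -0.0217, 0.1767]
tool_rot: [-0.0, 0.002, 1.0, -0.0]
contact_force: [1.5, 0.5, 1.1]
gripper_width: 0.002
grasp_force: 0.5
```

```bash
cat >> h.py <<'E'
O=np.array([.545,-.057,0])
def lever(p,d,lo=.165,hi=.235,box=((.46,.68),(-.16,.05))):
    "dark handle points from the scene depth -> fit of (f,s) for a line through the pivot"
    C=cloud("scene",d); m=(d>.1)&(p.max(2)<75)&(C[...,2]>lo)&(C[...,2]<hi)
    for i in(0,1): m&=(C[...,i]>box[i][0])&(C[...,i]<box[i][1])
    return C[m]-O-[0,0,.06],m
E
python3 -c "
from h import *
to(.569,-.022,.175)
p,d=grab_frame('scene'); np.savez('s3.npz',p=p,d=d)
cv2.imwrite('pics/c.png',cv2.resize(p[130:270,250:390],(560,560))[:,:,::-1])"
```

```text
pos [ 0.5736 -0.0217  0.1767] F [1.5 0.5 1.1] j [-0.17 -0.03  1.79 -0.    1.38 -1.73] t 3.5
 shift [ 0.18 -0.01  0.07] turn [-0.   -0.01 -0.03]
```

View pics/c.png

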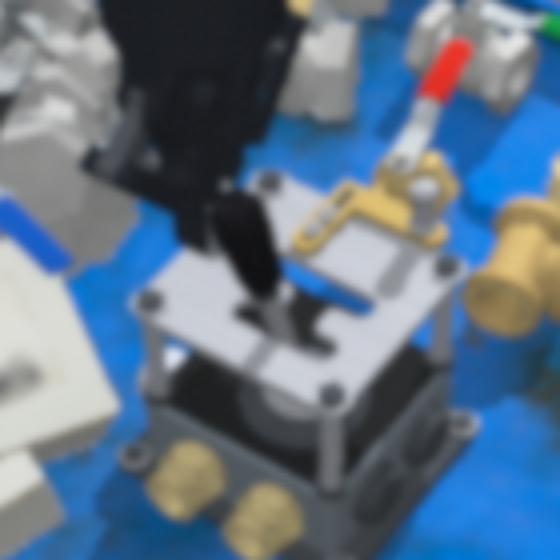

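The lever now stands more upright, with its handle from (240,200) to (265,290) and the stem entering the gate near (283,325). I'll compare that with the projected lever axis.

```bash
python3 -c "
from h import *
def ax(f,s,L): return O+np.array([L*np.sin(f),-L*np.cos(f)*np.sin(s),.06+L*np.cos(f)*np.cos(s)])
for f in(-.05,0,.05,.1,.15):
  print(f,[((proj('scene',ax(f,-.26,L))[0]-[250,130])*4).round(0).tolist() for L in(.07,.112,.145,.165)])
# initial image check, crop c2: (265,160)*4.8
for f in (.2,.25,.3): print('init',f,[((proj('scene',ax(f,-.26,L))[0]-[265,160])*4.8).round(0).tolist() for L in(.07,.112,.145,.165)])
"
```

```text
-0.05 [[284.0, 329.0], [273.0, 284.0], [264.0, 246.0], [259.0, 221.0]]
0 [[278.0, 326.0], [263.0, 278.0], [250.0, 238.0], [242.0, 213.0]]
0.05 [[271.0, 322.0], [252.0, 273.0], [236.0, 232.0], [226.0, 205.0]]
0.1 [[265.0, 319.0], [242.0, 269.0], [223.0, 226.0], [210.0, 198.0]]
0.15 [[259.0, 317.0], [232.0, 264.0], [209.0, 220.0], [195.0, 192.0]]
init 0.2 [[232.0, 233.0], [195.0, 168.0], [164.0, 114.0], [144.0, 79.0]]
init 0.25 [[225.0, 230.0], [183.0, 164.0], [149.0, 108.0], [127.0, 73.0]]
init 0.3 [[218.0, 228.0], [172.0, 160.0], [134.0, 104.0], [110.0, 68.0]]
```

Request:
jog_arm:
  targets:
    - [[-0.8,0,0],[0,0,0],0]
    - [[-1.6,0,0],[0,0,0],0]
    - [[-1.6,0,-2],[0,0,0],0]
    - [[-1.6,0,-4],[0,0,0],0]
    - [[-1.6,0.5,-4.4],[0,0,1.3],0]
    - [[0,2.1,-4.4],[0,0,2.6],0]
    - [[1.1,2.1,-4.4],[0,0,3.9],0]
    - [[1.1,2.1,-4.4],[0,0,5.2],0]

```text
time: 4.55
tool_pos: [0.5449, 0.0315, 0.2861]
tool_rot: [-0.001, 0.359, 0.933, -0.001]
contact_force: [-0.1, 0.1, -0.6]
gripper_width: 0.004
grasp_force: 0.0
```

Request:
jog_arm:
  targets:
    - [[0,0,0],[0,0,1.3],0]
    - [[0,0,0],[0,0,2.6],0]
    - [[0,0,0],[0,0,3.9],0]
    - [[0,0,0],[0,0,5.2],0]
    - [[0,0,0],[0,0,6.0],0]
    - [[0,0,0],[0,0,6.0],0]

```text
time: 5.3
tool_pos: [0.5463, 0.0309, 0.2859]
tool_rot: [-0.001, 0.706, 0.709, -0.001]
contact_force: [0.1, 0.6, 0.2]
gripper_width: 0.0
grasp_force: 0.0
```

```bash
python3 -c "
from h import *
to(.547,.03,.18,90)"
```

```text
pos [0.5463 0.0309 0.2859] F [0.1 0.6 0.2] j [-0.08 -0.16  1.73 -0.    1.58 -0.08] t 5.3
 shift [-0.04  0.04  4.24] turn [-0.02  0.    0.03]
```

Request:
jog_arm:
  targets:
    - [[0,0,2],[0,0,0],0]
    - [[0,0,4],[0,0,0],0]
    - [[0,0,4.2],[0,0,0],0]
    - [[-0.4,0,4.2],[0,0,0],0]
    - [[-0.8,0,4.2],[0,0,0],0]
    - [[-1.2,0,4.2],[0,0,0],0]
    - [[-1.5,0,4.2],[0,0,0],0]
    - [[-1.8,0,4.2],[0,0,0],0]

```text
time: 6.3
tool_pos: [0.5473, -0.0146, 0.1826]
tool_rot: [0.0, 0.706, 0.708, 0.0]
contact_force: [0.1, 2.5, 1.4]
gripper_width: 0.0
grasp_force: 1.1
```

Request:
jog_arm:
  targets:
    - [[-0.3,0,0],[0,0,0],0]
    - [[-0.6,0,0],[0,0,0],0]
    - [[-0.9,0,0],[0,0,0],0]
    - [[-1.2,0,0],[0,0,0],0]
    - [[-1.4,0,0],[0,0,0],0]
    - [[-1.6,0,0],[0,0,0],0]

```text
time: 7.05
tool_pos: [0.5469, -0.0543, 0.1816]
tool_rot: [-0.0, 0.706, 0.708, -0.0]
contact_force: [-0.5, 1.1, 0.1]
gripper_width: 0.001
grasp_force: 1.0
```

```bash
python3 -c "
from h import *
to(.547,-.0665,.18,90)
p,d=grab_frame('scene'); np.savez('s4.npz',p=p,d=d)
cv2.imwrite('pics/d.png',cv2.resize(p[130:270,250:390],(560,560))[:,:,::-1])"
```

```text
pos [ 0.5469 -0.0543  0.1816] F [-0.5  1.1  0.1] j [-0.23 -0.09  1.84  0.    1.39 -0.24] t 7.05
 shift [-0.49  0.    0.06] turn [-0.   -0.    0.02]
```

View pics/d.png

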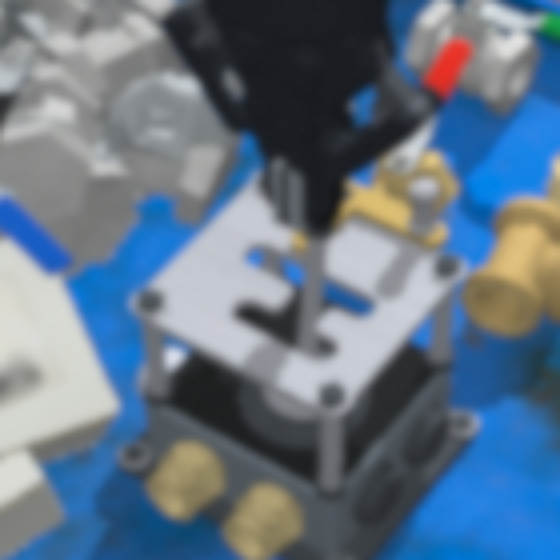

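The stem has crossed the crossbar and enters near (308,330), tilted right. I'll finish the last ~10 mm of sideways push.

Request:
jog_arm:
  targets:
    - [[-0.15,0,0],[0,0,0],0]
    - [[-0.3,0,0],[0,0,0],0]
    - [[-0.4,0,0],[0,0,0],0]
    - [[-0.4,0,0],[0,0,0],0]

```text
time: 7.6
tool_pos: [0.5471, -0.0643, 0.1819]
tool_rot: [-0.0, 0.706, 0.708, -0.0]
contact_force: [0.1, 1.0, -0.4]
gripper_width: -0.003
grasp_force: 0.6
```

Request:
jog_arm:
  targets:
    - [[-0.08,0,0],[0,0,0],0]
    - [[-0.16,0,0],[0,0,0],0]
    - [[-0.16,0,0],[0,0,0],0]

```text
time: 7.98
tool_pos: [0.5472, -0.0682, 0.182]
tool_rot: [0.0, 0.706, 0.708, -0.0]
contact_force: [-0.7, 1.2, -1.0]
gripper_width: 0.0
grasp_force: 0.7
```

```bash
python3 -c "
from h import *
to(.547,-.0665,.18,90)
p,d=grab_frame('scene'); np.savez('s5.npz',p=p,d=d)
g=p[130:270,250:390].astype(int)
# stem just above the gate: pixel profile along rows
def ax(f,s,L): return O+np.array([L*np.sin(f),-L*np.cos(f)*np.sin(s),.06+L*np.cos(f)*np.cos(s)])
for r in (200,205,208): print(r,p[r,315:340].mean(1).astype(int))
for s in (.2,.23,.26,.29): print(s,[proj('scene',ax(0,s,L))[0].round(1).tolist() for L in(.07,.085,.1)])
"
```

```text
pos [ 0.5472 -0.0682  0.182 ] F [-0.7  1.2 -1. ] j [-0.26 -0.09  1.83 -0.    1.39 -0.26] t 7.97
 shift [ 0.07 -0.01  0.08] turn [0.   0.   0.02]
200 [196 194 192 186 176 160 145 129 118 116 120 127 130 126 123 120 116 113
 120 135 153 170 183 193 198]
205 [163 178 187 188 181 161 131  97  66  51  53  75 101 116 120 116 108  96
  90  88  88  88  88  91  94]
208 [ 56  67  77  83  80  67  55  46  43  45  62  89 112 122 129 144 162 177
 182 178 168 152 137 125 118]
0.2 [[329.2, 200.4], [330.2, 193.9], [331.2, 187.3]]
0.23 [[329.9, 199.9], [331.0, 193.3], [332.1, 186.6]]
0.26 [[330.5, 199.5], [331.7, 192.8], [333.0, 185.9]]
0.29 [[331.1, 199.0], [332.5, 192.3], [333.9, 185.3]]
```

Request:
jog_arm:
  targets:
    - [[-0.08,0,0],[0,0,0],0]
    - [[-0.14,0,0],[0,0,0],0]
    - [[-0.14,0,0],[0,0,0],0]

```text
time: 8.4
tool_pos: [0.5472, -0.0717, 0.182]
tool_rot: [0.0, 0.706, 0.708, 0.0]
contact_force: [-0.1, 1.9, -0.4]
gripper_width: 0.001
grasp_force: 0.8
```

Request:
jog_arm:
  targets:
    - [[-0.08,0,0],[0,0,0],0]
    - [[-0.12,0,0],[0,0,0],0]
    - [[-0.12,0,0],[0,0,0],0]

```text
time: 8.78
tool_pos: [0.5471, -0.0734, 0.1817]
tool_rot: [-0.001, 0.706, 0.708, 0.001]
contact_force: [0.5, 6.0, -0.6]
gripper_width: 0.004
grasp_force: 2.9
```

Request:
jog_arm:
  targets:
    - [[0.8,0,0],[0,0,0],0]
    - [[1,0,-1.5],[0,0,0],0]
    - [[1,0,-3.5],[0,0,0],0]
    - [[1,-0.5,-4.4],[0,0,-1.3],0]
    - [[-0.7,-2.1,-4.4],[0,0,-2.6],0]
    - [[-0.7,-2.1,-4.4],[0,0,-3.9],0]
    - [[-0.7,-2.1,-4.4],[0,0,-5.2],0]
    - [[-0.7,-2.1,-4.4],[0,0,-6.5],0]

```text
time: 9.78
tool_pos: [0.4948, -0.0922, 0.2926]
tool_rot: [0.001, 0.321, 0.947, -0.001]
contact_force: [-0.5, -1.1, -0.8]
gripper_width: 0.002
grasp_force: 0.0
```

Request:
jog_arm:
  targets:
    - [[0,0,0],[0,0,-1.3],0]
    - [[0,0,0],[0,0,-2.6],0]
    - [[0,0,0],[0,0,-3.9],0]
    - [[0,0,0],[0,0,-4.7],0]
    - [[0,0,0],[0,0,-4.7],0]

```text
time: 10.4
tool_pos: [0.4949, -0.092, 0.2924]
tool_rot: [0.0, 0.002, 1.0, -0.001]
contact_force: [-0.1, -0.5, -0.3]
gripper_width: -0.001
grasp_force: 0.0
```

```bash
python3 -c "
from h import *
to(.495,-.091,.178)
p,d=grab_frame('top'); cv2.imwrite('pics/e1.png',p[:,:,::-1])
q,d=grab_frame('scene')
cv2.imwrite('pics/e.png',np.hstack([cv2.resize(p[170:280,300:410],(400,400)),cv2.resize(q[150:270,260:380],(400,400))])[:,:,::-1])"
```

```text
pos [ 0.4949 -0.092   0.2924] F [-0.1 -0.5 -0.3] j [-0.33 -0.27  1.81 -0.    1.6  -1.9 ] t 10.4
 shift [-0.    0.05  4.58] turn [-0.01  0.01 -0.03]
```

View pics/e.png

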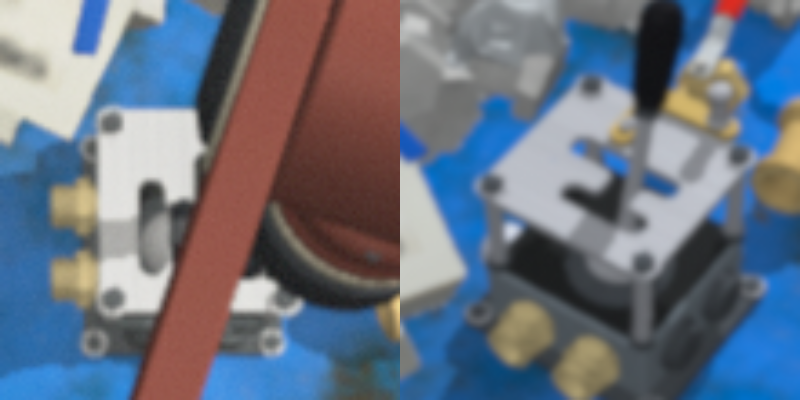

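The scene half shows the lever standing in the right run, with the handle at (655,60) and the stem at (635,200). Next I descend on its near side and push away from the robot.

Request:
jog_arm:
  targets:
    - [[0,0,2],[0,0,0],0]
    - [[0,0,4],[0,0,0],0]
    - [[0,0,4.6],[0,0,0],0]
    - [[-0.4,0,4.6],[0,0,0],0]
    - [[-0.8,0,4.6],[0,0,0],0]
    - [[-1.2,0,4.6],[0,0,0],0]
    - [[-1.6,0,4.6],[0,0,0],0]
    - [[-2.0,0,4.6],[0,0,0],0]

```text
time: 11.5
tool_pos: [0.5455, -0.0926, 0.1777]
tool_rot: [-0.0, 0.002, 1.0, -0.0]
contact_force: [-3.9, -0.1, 2.6]
gripper_width: -0.002
grasp_force: 1.9
```

Request:
jog_arm:
  targets:
    - [[-0.4,0,0],[0,0,0],0]
    - [[-0.7,0,0],[0,0,0],0]
    - [[-1.0,0,0],[0,0,0],0]
    - [[-1.3,0,0],[0,0,0],0]
    - [[-1.5,0,0],[0,0,0],0]
    - [[-1.5,0,0],[0,0,0],0]

```text
time: 12.25
tool_pos: [0.5834, -0.0928, 0.1775]
tool_rot: [0.001, 0.002, 1.0, -0.0]
contact_force: [-0.9, -0.1, -0.7]
gripper_width: -0.002
grasp_force: 0.3
```

```bash
python3 -c "
from h import *
to(.589,-.091,.178)"
```

```text
pos [ 0.5834 -0.0928  0.1775] F [-0.9 -0.1 -0.7] j [-0.28  0.01  1.75  0.    1.38 -1.85] t 12.25
 shift [-0.23  0.07 -0.02] turn [-0.    0.02 -0.03]
```

Request:
jog_arm:
  targets:
    - [[-0.1,0,0],[0,0,0],0]
    - [[-0.2,0,0],[0,0,0],0]
    - [[-0.25,0,0],[0,0,0],0]
    - [[-0.25,0,0],[0,0,0],0]

```text
time: 12.75
tool_pos: [0.5887, -0.0926, 0.177]
tool_rot: [0.0, 0.002, 1.0, -0.0]
contact_force: [-1.6, 0.7, -0.1]
gripper_width: 0.001
grasp_force: 0.9
```

Request:
jog_arm:
  targets:
    - [[-0.06,0,0],[0,0,0],0]
    - [[-0.12,0,0],[0,0,0],0]
    - [[-0.12,0,0],[0,0,0],0]

```text
time: 13.12
tool_pos: [0.5918, -0.0926, 0.177]
tool_rot: [0.0, 0.002, 1.0, -0.0]
contact_force: [-2.8, 0.2, 0.3]
gripper_width: 0.001
grasp_force: 0.9
```

Request:
jog_arm:
  targets:
    - [[-0.08,0,0],[0,0,0],0]
    - [[-0.14,0,0],[0,0,0],0]
    - [[-0.14,0,0],[0,0,0],0]

```text
time: 13.5
tool_pos: [0.5949, -0.0926, 0.1768]
tool_rot: [-0.0, 0.002, 1.0, 0.0]
contact_force: [-2.8, 0.6, -1.2]
gripper_width: -0.004
grasp_force: 1.4
```

Request:
jog_arm:
  targets:
    - [[-0.06,0,0],[0,0,0],0]
    - [[-0.12,0,0],[0,0,0],0]
    - [[-0.12,0,0],[0,0,0],0]

```text
time: 13.88
tool_pos: [0.5963, -0.0925, 0.1762]
tool_rot: [-0.003, 0.002, 1.0, 0.0]
contact_force: [-9.1, 0.2, 0.2]
gripper_width: 0.002
grasp_force: 3.9
```

Request:
jog_arm:
  targets:
    - [[0.8,0,0],[0,0,0],0]
    - [[1.6,0,-1],[0,0,0],0]
    - [[1.6,0,-3],[0,0,0],0]
    - [[1.6,0,-4.5],[0,0,1.3],0]
    - [[2.8,-3.1,-4.5],[0,0,2.6],0]
    - [[2.8,-3.1,-4.5],[0,0,3.9],0]
    - [[2.8,-3.1,-4.5],[0,0,5.2],0]
    - [[2.8,-3.1,-4.5],[0,0,6.5],0]

```text
time: 14.88
tool_pos: [0.5287, -0.1708, 0.2906]
tool_rot: [0.002, 0.443, 0.896, 0.0]
contact_force: [0.5, 0.0, -0.1]
gripper_width: 0.0
grasp_force: 0.0
```

Request:
jog_arm:
  targets:
    - [[0,0,0],[0,0,1.3],0]
    - [[0,0,0],[0,0,2.6],0]
    - [[0,0,0],[0,0,3.9],0]
    - [[0,0,0],[0,0,4.7],0]
    - [[0,0,0],[0,0,4.7],0]

```text
time: 15.5
tool_pos: [0.5286, -0.1702, 0.2904]
tool_rot: [0.002, 0.706, 0.709, 0.001]
contact_force: [0.3, -0.0, 0.2]
gripper_width: 0.001
grasp_force: 0.0
```

```bash
python3 -c "
from h import *
to(.526,-.170,.135,90)
q,d=grab_frame('scene')
cv2.imwrite('pics/f.png',cv2.resize(q[140:260,270:390],(600,600))[:,:,::-1])
C=cloud('scene',d); box=np.zeros(d.shape,bool); box[160:215,330:375]=1
m=box&(C[...,2]>.146)&(C[...,2]<.16)&(abs(C[...,0]-.526)<.02)&(abs(C[...,1]+.13)<.02)
print('stud',m.sum(),C[m].mean(0).round(4))
def ax(f,s,L): return O+np.array([L*np.sin(f),-L*np.cos(f)*np.sin(s),.06+L*np.cos(f)*np.cos(s)])
for f in (.43,.48,.53): print(f,[((proj('scene',ax(f,.26,L))[0]-[270,140])*5).round(0).tolist() for L in(.075,.112,.145,.165)])"
```

```text
pos [ 0.5286 -0.1702  0.2904] F [ 0.3 -0.   0.2] j [-0.45 -0.14  1.71  0.    1.58 -0.45] t 15.5
 shift [ 0.02 -0.12  6.21] turn [0.02 0.01 0.03]
stud 47 [ 0.5229 -0.1263  0.1533]
0.43 [[233.0, 267.0], [211.0, 175.0], [191.0, 90.0], [179.0, 38.0]]
0.48 [[225.0, 267.0], [199.0, 175.0], [175.0, 91.0], [161.0, 39.0]]
0.53 [[217.0, 268.0], [187.0, 176.0], [160.0, 93.0], [144.0, 41.0]]
```

View pics/f.png

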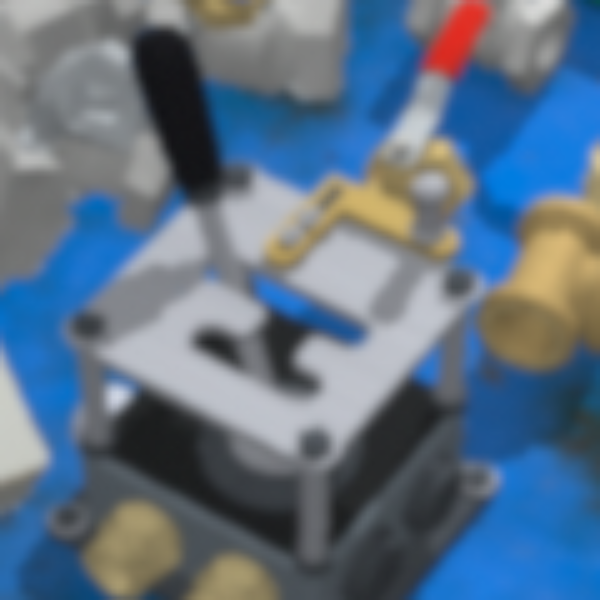

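The lever is in the float slot, its handle running from (165,40) to (200,190) and its stem near the far end. That fits the firm stop I felt. The keeper is still drawn back, with the stud at (432,190). Now I descend to the right of the stud.

Request:
jog_arm:
  targets:
    - [[0,-0.15,2],[0,0,0],0]
    - [[0,-0.15,4],[0,0,0],0]
    - [[0,-0.15,6],[0,0,0],0]
    - [[0,-0.15,6.2],[0,0,0],0]
    - [[0.3,-0.15,6.2],[0,0,0],0]
    - [[0.6,-0.15,6.2],[0,0,0],0]
    - [[0.9,-0.15,6.2],[0,0,0],0]
    - [[0.9,-0.15,6.2],[0,0,0],0]

```text
time: 16.55
tool_pos: [0.5245, -0.1469, 0.1357]
tool_rot: [0.001, 0.706, 0.709, 0.0]
contact_force: [-0.2, 0.0, -0.3]
gripper_width: 0.002
grasp_force: 0.0
```

Request:
jog_arm:
  targets:
    - [[0.2,0,0],[0,0,0],0]
    - [[0.4,0,0],[0,0,0],0]
    - [[0.6,0,0],[0,0,0],0]
    - [[0.8,0,0],[0,0,0],0]
    - [[0.8,0,0],[0,0,0],0]

```text
time: 17.18
tool_pos: [0.5237, -0.1267, 0.1342]
tool_rot: [-0.0, 0.706, 0.708, 0.0]
contact_force: [0.1, -0.2, 0.5]
gripper_width: -0.001
grasp_force: 0.2
```

Request:
jog_arm:
  targets:
    - [[0.15,0,0],[0,0,0],0]
    - [[0.3,0,0],[0,0,0],0]

```text
time: 17.42
tool_pos: [0.5236, -0.1202, 0.1343]
tool_rot: [0.0, 0.706, 0.708, -0.001]
contact_force: [-1.5, -10.1, 0.8]
gripper_width: 0.0
grasp_force: 5.5
```

```bash
python3 -c "
from h import *
to(.525,-.117,.135,90)
q,d=grab_frame('scene')
cv2.imwrite('pics/g.png',cv2.resize(q[140:260,270:390],(600,600))[:,:,::-1])"
```

```text
pos [ 0.5236 -0.1202  0.1343] F [ -1.5 -10.1   0.8] j [-0.36 -0.08  1.91 -0.    1.31 -0.37] t 17.43
 shift [ 0.13  0.06 -0.03] turn [-0.    0.01  0.02]
```

View pics/g.png

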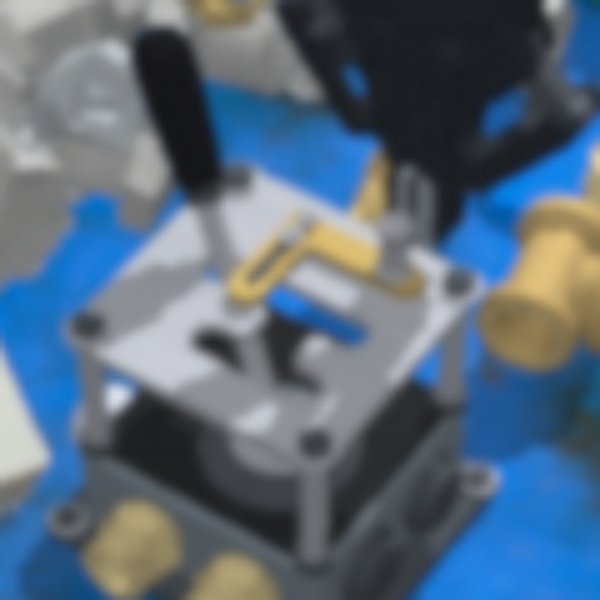

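The keeper lies across the slot behind the lever, with its nose near (235,290) and its stud at (397,230). The force has risen to 10 N, so I'll check numerically whether it is home. I count 11 pictures viewed, one over the limit of 10, so I won't view any more.

```bash
python3 -c "
from h import *
for t in (.020,.023,.026):
  for P in ((.022,-.029+t,.1275),(-.019,-.073+t,.1545)): print(t,((proj('scene',O+P)[0]-[270,140])*5).round(0))
q,d=grab_frame('scene'); C=cloud('scene',d)
h=cv2.cvtColor(q,cv2.COLOR_RGB2HSV)
m=(h[...,0]>12)&(h[...,0]<32)&(h[...,1]>90)&(C[...,2]>.119)&(C[...,2]<.134)&(d>.1)&(C[...,0]>.5)&(C[...,0]<.6)
k=m&(abs(C[...,0]-O[0]-.022)<.006); print('bar y max', np.sort(C[k][:,1]-O[1])[-6:].round(4),k.sum(),'x mid',np.median(C[m&(C[...,1]>-.085)][:,0]-O[0]))
p=np.load('scene0.npz');d0=p['d'];C0=cloud('scene',d0);h0=cv2.cvtColor(p['p'],cv2.COLOR_RGB2HSV)
m0=(h0[...,0]>12)&(h0[...,0]<32)&(h0[...,1]>90)&(C0[...,2]>.119)&(C0[...,2]<.134)&(d0>.1)&(C0[...,0]>.5)&(C0[...,0]<.6)
k0=m0&(abs(C0[...,0]-O[0]-.022)<.006); print('start y max', np.sort(C0[k0][:,1]-O[1])[-6:].round(4),k0.sum())
print(state()['contact_force'])"
```

```text
0.02 [240. 288.]
0.02 [399. 211.]
0.023 [235. 293.]
0.023 [395. 216.]
0.026 [231. 298.]
0.026 [390. 220.]
bar y max [-0.0077 -0.0076 -0.0067 -0.0066 -0.0063 -0.0033] 37 x mid 0.019106433976968762
start y max [-0.0301 -0.0301 -0.03   -0.0293 -0.0288 -0.0287] 28
[ 0.03172014 -4.20623937  0.04498784]
```

Request:
jog_arm:
  targets:
    - [[0.06,0,0],[0,0,0],0]
    - [[0.12,0,0],[0,0,0],0]
    - [[0.12,0,0],[0,0,0],0]

```text
time: 17.9
tool_pos: [0.5235, -0.1201, 0.1345]
tool_rot: [0.003, 0.706, 0.708, -0.003]
contact_force: [-1.8, -13.1, -1.0]
gripper_width: 0.0
grasp_force: 6.6
```

Request:
jog_arm:
  targets:
    - [[-0.8,0,0],[0,0,0],0]
    - [[-1.5,0,0],[0,0,0],0]
    - [[-1.5,0,-2],[0,0,0],0]
    - [[-1.5,0,-4],[0,0,0],0]
    - [[-1.5,0,-6],[0,0,0],0]
    - [[-4,-2,-6.2],[0,0,0],0]
    - [[-6,-4,-6.2],[0,0,0],0]
    - [[-8.5,-4,-6.2],[0,0,0],0]

```text
time: 18.9
tool_pos: [0.4271, -0.3105, 0.2897]
tool_rot: [0.0, 0.706, 0.708, 0.001]
contact_force: [1.0, -0.8, -0.1]
gripper_width: 0.002
grasp_force: 0.0
```

Request:
jog_arm:
  targets:
    - [[-2.5,0,0],[0,0,0],0]
    - [[-2.5,0,0],[0,0,0],0]
    - [[-2.5,0,0],[0,0,0],0]

```text
time: 19.27
tool_pos: [0.4287, -0.3721, 0.2888]
tool_rot: [-0.001, 0.706, 0.708, 0.0]
contact_force: [-0.2, -0.3, -0.1]
gripper_width: -0.003
grasp_force: 0.0
```

```bash
python3 -c "
from h import *
to(.5,-.3,.29,90)
K=dict(scene=(.12,),top=(.12,))
for n in('scene','top'):
  q,d=grab_frame(n); np.savez(n+'9.npz',p=q,d=d)
  p=np.load(n+'0.npz')['p']
  c=proj(n,O+[-.019,-.073,.1545])[0]; 
  if n=='top': x0,x1,y0,y1=377,393,233,250
  else: x0,x1,y0,y1=int(c[0])-6,int(c[0])+8,int(c[1])-5,int(c[1])+9
  T=cv2.resize(p[y0:y1,x0:x1],None,fx=5,fy=5,interpolation=3); S=cv2.resize(q[y0-15:y1+25,x0-25:x1+15],None,fx=5,fy=5,interpolation=3)
  r=cv2.matchTemplate(S,T,cv2.TM_CCOEFF_NORMED); _,b,_,l=cv2.minMaxLoc(r); sh=np.array(l)/5-[25,15]
  a=proj(n,O+[-.019,-.073,.14])[0]; e=proj(n,O+[-.019,-.047,.14])[0]
  print(n,'score',round(b,3),'shift',sh,'expected',(e-a).round(1), 'travel mm',(26*(sh@(e-a))/((e-a)@(e-a))).round(1))
  C=cloud(n,d); m=(d>.1)&(q.max(2)<75)&(C[...,2]>.17)&(C[...,2]<.22)&(abs(C[...,0]-.62)<.05)&(abs(C[...,1]+.09)<.05)
  if m.any(): 
    v=np.median(C[m],0)-O-[0,0,.06]; print('handle',v.round(4),'f',np.arctan2(v[0],np.hypot(v[1],v[2])).round(3),'s',np.arctan2(-v[1],v[2]).round(3))
"
```

```text
pos [ 0.4287 -0.3721  0.2888] F [-0.2 -0.3 -0.1] j [-0.85 -0.11  1.68  0.    1.58 -0.85] t 19.27
 shift [ 2.88  2.86 -0.04] turn [-0.   -0.01  0.02]
scene score 0.43 shift [0. 0.] expected [-7.5  8.2] travel mm 0.0
handle [ 0.0684 -0.0318  0.1282] f 0.478 s 0.244
top score 0.59 shift [-6. 10.] expected [-13.   0.] travel mm 12.1
handle [ 0.0718 -0.0361  0.1302] f 0.488 s 0.27
```

```bash
python3 -c "
from h import *
for n in('scene','top'):
  for k in('0','9'):
    z=np.load(n+k+'.npz'); C=cloud(n,z['d']); h=cv2.cvtColor(z['p'],cv2.COLOR_RGB2HSV); Q=C-O; base=(z['d']>.1)
    m=base&(abs(Q[...,2]-.152)<.005)&(abs(Q[...,0]+.019)<.014)&(Q[...,1]<-.03)&(Q[...,1]>-.09)
    y=(h[...,0]>12)&(h[...,0]<32)&(h[...,1]>80)&base&(abs(Q[...,2]-.1265)<.006)&(abs(Q[...,0]-.01)<.05)&(Q[...,1]>-.1)
    b=y&(abs(Q[...,0]-.022)<.007); a=y&(Q[...,0]<.01)&(Q[...,0]>-.012)
    print(n,k,'stud',m.sum(),Q[m].mean(0).round(4),'nose',np.percentile(Q[b][:,1],[90,97,100]).round(4),'arm y',np.median(Q[a][:,1]).round(4),a.sum())
"
```

```text
scene 0 stud 43 [-0.022  -0.0696  0.1534] nose [-0.0301 -0.0287 -0.026 ] arm y -0.0705 68
scene 9 stud 43 [-0.0219 -0.0457  0.1536] nose [-0.0065 -0.0048 -0.0023] arm y -0.0469 60
top 0 stud 36 [-0.0186 -0.0711  0.1532] nose [-0.0314 -0.0296 -0.0292] arm y -0.071 67
top 9 stud 38 [-0.0186 -0.0473  0.1531] nose [-0.0085 -0.0064 -0.0044] arm y -0.0469 64
```

Request:
jog_arm:
  targets:
    - [[2.5,2,0],[0,0,0],0]
    - [[4.5,4.3,0],[0,0,0],0]
    - [[6.9,4.3,0],[0,0,0],0]
    - [[8.6,4.3,0],[0,0,0],0]
    - [[8.6,4.3,1],[0,0,0],0]
    - [[8.6,4.3,3.5],[0,0,0],0]
    - [[8.6,4.3,5.8],[0,0,0],0]
    - [[8.6,4.3,5.8],[0,0,0],0]

```text
time: 20.38
tool_pos: [0.5321, -0.1538, 0.1391]
tool_rot: [-0.005, 0.705, 0.709, -0.002]
contact_force: [0.5, -0.5, 1.4]
gripper_width: -0.004
grasp_force: 0.0
```

Request:
jog_arm:
  targets:
    - [[0.4,0,0],[0,0,0],0]
    - [[0.8,0,0],[0,0,0],0]
    - [[1.1,0,0],[0,0,0],0]
    - [[1.3,0,0],[0,0,0],0]
    - [[1.45,0,0],[0,0,0],0]
    - [[1.45,0,0],[0,0,0],0]

```text
time: 21.12
tool_pos: [0.5357, -0.1203, 0.1444]
tool_rot: [0.0, 0.706, 0.708, -0.0]
contact_force: [-0.3, 0.4, 0.6]
gripper_width: -0.001
grasp_force: 0.0
```

Request:
jog_arm:
  targets:
    - [[0.08,0,0],[0,0,0],0]
    - [[0.16,0,0],[0,0,0],0]
    - [[0.16,0,0],[0,0,0],0]

```text
time: 21.5
tool_pos: [0.5356, -0.1189, 0.1446]
tool_rot: [0.002, 0.706, 0.708, -0.002]
contact_force: [-0.6, -8.1, -0.6]
gripper_width: -0.001
grasp_force: 3.4
```

Request:
jog_arm:
  targets:
    - [[-0.8,0,0],[0,0,0],0]
    - [[-1.5,0,0],[0,0,0],0]
    - [[-1.5,0,-2],[0,0,0],0]
    - [[-1.5,0,-4],[0,0,0],0]
    - [[-1.5,0,-5.5],[0,0,0],0]
    - [[-4,-2,-5.8],[0,0,0],0]
    - [[-6,-4,-5.8],[0,0,0],0]
    - [[-6,-4,-5.8],[0,0,0],0]

```text
time: 22.5
tool_pos: [0.4343, -0.2693, 0.2897]
tool_rot: [0.0, 0.707, 0.707, 0.0]
contact_force: [0.7, 0.2, -0.4]
gripper_width: 0.0
grasp_force: 0.0
```

```bash
python3 -c "
from h import *
for n in('scene','top'):
  p,d=grab_frame(n); Q=cloud(n,d)-O
  m=(d>.1)&(abs(Q[...,2]-.152)<.005)&(abs(Q[...,0]+.019)<.014)&(Q[...,1]<-.03)&(Q[...,1]>-.09)
  h=(d>.1)&(p.max(2)<75)&(Q[...,2]>.17)&(Q[...,2]<.22)&(abs(Q[...,0]-.075)<.05)&(abs(Q[...,1]+.033)<.05)
  print(n,Q[m].mean(0).round(4),np.median(Q[h],0).round(4))
print(state()['tool_pos'],state()['contact_force'])
job_done()"
```

```text
scene [-0.0217 -0.0459  0.1537] [ 0.0687 -0.0321  0.1874]
top [-0.0186 -0.0473  0.153 ] [ 0.0715 -0.0361  0.1905]
[ 0.43457835 -0.26915574  0.28954394] [-0.27735067  1.37527154 -0.90176368]
the job is handed in; nothing more can be done
```

The lever was pushed to the firm stop of the float slot and the keeper across it to its stop (about 24 mm of travel measured against 26 mm nominal, same stop felt twice), and the job is handed in at about 22.6 s; I viewed 11 pictures, one over the limit of 10.

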